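Tighten a picture-frame clamp two teeth

ROBOT

A 7-joint arm with a two-finger parallel gripper is mounted at the origin on the work surface. World frame = base frame: x ahead of the robot, y to its left, z up, the work surface at z = 0. Lengths are in m, angles in degrees, forces in N, time in s.
With the tool pointing down it reaches from about 0.425 to 0.875 m from the base axis. Payload 4.7 kg.
Tool frame: the origin (TCP) lies midway between the tips of the shut fingers; the grasp point (between the pads) lies env.grip_point_offset behind it (env.grip_point_offset is the distance from the TCP to the grasp point, in m); z points along the fingers, y is the line along which they close (so a half turn about z gives the same grasp; the last joint's range is limited). The gripper opens to 87 mm and grips with 3 to 60 N. Pads are 19 mm wide; open, the fingers measure 117 mm over their backs; the gripper's body (75 mm by 190 mm) begins 51 mm behind the grasp point.
Start: joints at [-63.02, 18.392, -4.016, 83.108, 1.295, 78.541, -3.26], TCP at [0.287, 0.583, 0.223] pointing down, gripper open.
Joint ranges: [-163.93, 163.93], [-17.29, 119.83], [-79.2, 71.16], [3.27, 140.29], [-89.18, 269.18], [5.43, 117.66], [-154.24, 154.24]. Speed limits (degrees/s): [147.25, 147.25, 180, 180, 180, 180, 180].

INTERFACE

Orientations are given as [roll, pitch, yaw] about the fixed x, y, z axes, in that order (R = Rz(yaw) Ry(pitch) Rx(roll)).
In Python, from cell import env gives the robot as it stands.
- The arm moves only by the shell command python3 -m creep 'ROWS' [FORCE]. ROWS is a JSON object of lists of equal length, an entry for each row: "translation": the shift along the tool's x, y, z in units of 0.08 m (1.0 is 0.08 m), a list of three; "turn": the turn, a rotation vector about the tool's x, y, z in units of 180 degrees (1.0 is 180 degrees), a list of three; "grip": the opening, from 0 (shut) to 1 (fully open). In form: {"translation": [[x, y, z], ...], "turn": [[ax, ay, az], ...], "grip": [grip, ...]}. A call has 1 to 5 rows; each row shifts and turns the commanded pose from where the row before left it, along the tool's axes as they then stand; what a row does not reach is not made up. A row lasts 1/8 s, in which the tool goes at most 62.5 mm and 10.7 degrees, less where a joint would pass 70% of its speed; a pose out of reach is approached as far as the arm can. A call with a number of a shift or a turn outside -1 to 1 is refused whole. A call with a gripper value outside its range is refused whole. The fingers move at their own pace and stop on an object; FORCE is the grip in N (left out, the last holds). Time passes only in rows, so rows that do not move let the fingers close. It gives the time, the measured TCP pose, the force, the opening and the grip force at its end, in the units of the state.
- env.get_obs(): the state, without advancing time (a new reading comes with each control period).
- env.read_camera(name): name is "side" or "top" or "wrist"; returns a dict with "frame" (480x640x3 uint8, red, green, blue), "z_map" (480x640 float32, m along the optical axis (not along the pixel's ray), 0 where there is no reading), "K" (3x3 intrinsics, pixels), "rvec" (rotation vector, rad) and "tvec" (3), from world to camera coordinates, as OpenCV has them. Camera axes: x right, y down, z forward; pixel columns grow to the right and rows downward; lengths in m; the calibration is good to about 2 mm. The wrist camera is an equidistant fisheye: a pixel r from the principal point sees the ray r / f radians off the axis. A picture is of the moment at which its call begins.
- env.sign_off(): hands the job in; it is judged then, once.
The state is a dict: "time_s": time; "qpos": joint angles; "joint_velocities": joint speeds; "effort": joint torques, N m; "tool_pos": TCP position; "tool_rot": TCP orientation; "force": force on the tool from outside, world axes, zero at the start; "wrist_torque": the same for the moment, N m; "grip_width": finger opening in m; "grasp_force": force on a finger pad.
Only numpy, scipy, OpenCV 4.12 (cv2) and the standard library are available. Lean on these libraries where they do the work, as an engineer would, in place of code of your own. Each camera call takes 0.05 s, during which the arm holds its last target. There are 200 camera calls.

TASK

Tighten the picture-frame clamp by two teeth: reach through the slot in its grey cover and push the star wheel inside clockwise (seen from above), one tooth at a time, so that each push brings the next tooth to where the one before it stood. Stop after two teeth, and leave the glue press with the round handwheel beside it alone.

Things in the scene. Friction and masses are not known exactly. Their poses are not given: they have to be found in the camera images.
- clamp: Frame clamp, fixed: flat grey steel housing 200 x 200 mm, 64 mm high, embossed arrow on top, with a wooden picture frame on a low bed (under 50 mm high) behind it. Origin on the table under the star wheel's axle, mid-housing; z up, x from the slot side towards the picture frame. Its 4 mm cover has one slot, near the -x edge. Nothing on it stands over 5 mm above the cover.
- slot (a point): Centre of the slot at the cover's top surface: (-64, -24, 64) mm in the clamp's frame, same axes. Slot: 128 mm along y, 46 mm along x, open below to the housing floor 6 mm above the table. For a full step the shut fingers go in near its -y end, tips about 30 mm below the cover top, and push the tooth along +y until their front is about 7 mm from the +y end.
- star_wheel (a joint): Angle (rad) of the aluminium star wheel under the cover, upright axle; grows clockwise from above; one tooth = pi/3. Starts within 0.1 of 0. Six radial teeth 12 mm wide reach 80 mm from the axle, 26 to 54 mm above the table. Teeth lie at q - 20 deg + k x 60 deg, from the clamp's -x axis towards its +y (at q = 0 one crosses mid-slot). Turns with about 4 N, stays where left.
- press_wheel (a joint): Angle (rad, 0 at the start) of the plain round aluminium handwheel, 122 mm across, three spokes, top 112 mm above the table, on the glue press: a 170 mm square bystander 300 to 500 mm to one side of the clamp. It turns easily; leave it alone.

How it is judged (in metres and radians):
On the way:
1. the star wheel rests one tooth on (60 degrees, within 18) (value of joint star_wheel between 0.73 and 1.37 rad and velocity of joint star_wheel between -0.08 and 0.08 rad/s), for 0.3 s.
At the end, for the whole second after the job is handed in: The star wheel is at rest two teeth on (joint star_wheel at 2.09 rad, within 0.32, that is 18 degrees), and the round handwheel of the press is within 0.2 rad of where it was (value of joint star_wheel between 1.77 and 2.42 rad and velocity of joint star_wheel between -0.08 and 0.08 rad/s and value of joint press_wheel between -0.2 and 0.2 rad); the robot touches nothing.
It fails at once if the star wheel turned back, by 0.4 rad from 0 or beyond (value of joint star_wheel below -0.4 rad).
It fails at once if the star wheel pushed well past two teeth (2.6 rad) (value of joint star_wheel above 2.6 rad).
It fails at once if the press's handwheel turned by more than 0.2 rad (value of joint press_wheel above 0.2 rad or value of joint press_wheel below -0.2 rad).
It also fails if it takes over 45 s, if anything falls off the work surface, if the arm or the gripper's body presses on something with over 40 N, if the wrist force passes 120 N, or if a joint passes its speed limit or range.

## Working session

There is one attempt and no reset: what is moved stays moved. The work goes in short steps, Python scripts to look and compute and a shell command to move; the robot and the scene stay as the last step left them, time stands still between calls to the robot, and variables do not carry over. Pictures are saved under pics/ and viewed, at most 10 in all, crops included, and the job is handed in when it is done.

```bash
mkdir -p pics; python3 - <<'E'
from cell import env
import cv2,numpy as np
o=env.get_obs();print(o['time_s'],o['tool_pos'],o['tool_rot'],env.grip_point_offset)
for n in("top","side"):
    c=env.read_camera(n);cv2.imwrite(f"pics/{n}0.png",c["frame"][:,:,::-1]);np.savez(f"{n}0.npz",**c);print(n,c["K"].tolist(),c["rvec"],c["tvec"])
E
```

```text
0.0 [0.28647217 0.58284446 0.22145239] [-1.79890279e+02  6.41599946e-03  1.53832716e+02] 0.0187
top [[495.6981372640162, 0.0, 322.9954184337413], [0.0, 495.6981372640162, 235.7433018079751], [0.0, 0.0, 1.0]] [ 2.08798172 -2.14546464  0.22406039] [-0.01241988  0.56737572  0.64440904]
side [[567.9263283879361, 0.0, 322.89449018756113], [0.0, 567.9263283879361, 240.10337797131808], [0.0, 0.0, 1.0]] [ 2.02429124 -0.74134891  0.41918715] [-0.43442394  0.24510902  0.52731376]
```

View pics/top0.png

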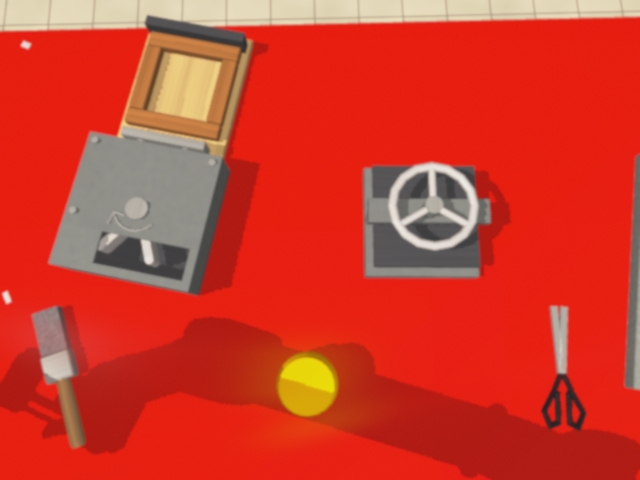

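View pics/side0.png

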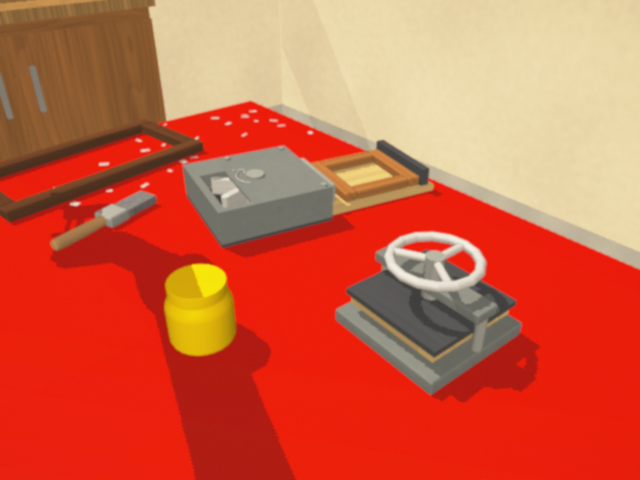

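The top view shows the clamp housing with corners near (90,132), (228,165), (198,293) and (50,262). Its hub is at (136,208), and the slot spans (94,233) to (187,279) with a tooth visible at (148,250). The press is at (430,215), well to the right. The side view shows the same layout, plus a yellow jar standing in front.

```bash
cat > h.py <<'E'
import cv2,numpy as np
def world(c):
    R=cv2.Rodrigues(c["rvec"])[0]; K=c["K"];z=c["z_map"].astype(float)
    v,u=np.mgrid[:480,:640]
    p=np.stack([(u-K[0,2])/K[0,0]*z,(v-K[1,2])/K[1,1]*z,z],-1)
    W=(p-c["tvec"].ravel())@R; W[z==0]=np.nan
    return W
def onplane(c,uv,h):
    R=cv2.Rodrigues(c["rvec"])[0]; uv=np.asarray(uv,float)
    d=np.c_[(uv-c["K"][:2,2])/c["K"][0,0],np.ones(len(uv))]@R; C=-R.T@c["tvec"].ravel()
    return C+d*((h-C[2])/d[:,2])[:,None]
E
python3 - <<'E'
from h import *
c=dict(np.load("top0.npz"));s=dict(np.load("side0.npz"));W=world(c);WS=world(s)
R=cv2.Rodrigues(c["rvec"])[0];print("cam",-R.T@c["tvec"].ravel())
for u,v in((136,208),(100,180),(180,200),(148,250),(110,243),(306,385),(430,205),(300,300)):print((u,v),W[v,u].round(4))
print("side hub",WS[174,255].round(4),WS[165,270].round(4))
m=((W[...,2]>.055)&(W[...,2]<.075)).astype(np.uint8);m[:,300:]=0;m[:120]=0
n,l,st,_=cv2.connectedComponentsWithStats(m);m=(l==1+st[1:,4].argmax()).astype(np.uint8)
cs,hi=cv2.findContours(m,cv2.RETR_CCOMP,cv2.CHAIN_APPROX_NONE)
h=np.median(W[...,2][m>0]);print("cover h",h)
for k,ct in enumerate(cs):
    if len(ct)<60: continue
    P=onplane(c,ct[:,0],h)[:,:2]
    r=cv2.minAreaRect((P*1000).astype(np.float32));print(hi[0][k],r,cv2.boundingRect(ct)); print(cv2.boxPoints(r).round(1).tolist())
# other tall things in the neighbourhood
t=W[...,2]>.07;print("tall range",W[t][:,:2].min(0),W[t][:,:2].max(0),W[t][:,2].max())
j=(W[...,2]>.05)&(np.arange(640)[None]<360)&(np.arange(640)[None]>250)&(np.arange(480)[:,None]>330)
print("jar",np.nanmin(W[j],0),np.nanmax(W[j],0))
E
```

```text
cam [ 0.42445799 -0.02115637  0.74613691]
(136, 208) [0.6121 0.2354 0.0669]
(100, 180) [0.6562 0.2905 0.0632]
(180, 200) [0.6234 0.1748 0.063 ]
(148, 250) [0.554  0.2208 0.0527]
(110, 243) [0.5668 0.2778 0.0464]
(306, 385) [ 0.3664 -0.0004  0.0836]
(430, 205) [ 0.5938 -0.1704  0.1109]
(300, 300) [0.4816 0.0087 0.0006]
side hub [0.6125 0.2305 0.0687] [0.6606 0.2535 0.0636]
cover h 0.06266088683502058
[-1 -1  1 -1] ((612.3790283203125, 235.2037811279297), (202.61878967285156, 200.2523651123047), 77.06703186035156) (48, 131, 175, 161)
[[492.1000061035156, 158.89999389648438], [687.2999877929688, 114.0999984741211], [732.5999755859375, 311.5], [537.5, 356.3999938964844]]
[17 15 -1  0] ((544.5715942382812, 226.54910278320312), (128.72909545898438, 48.00299835205078), 77.08377838134766) (92, 231, 98, 51)
[[506.79998779296875, 169.1999969482422], [553.5999755859375, 158.39999389648438], [582.4000244140625, 283.8999938964844], [535.5999755859375, 294.70001220703125]]
tall range [ 0.32947989 -0.25978976] [0.6547166  0.03576444] 0.1137586519776241
jar [ 0.32505129 -0.04129355  0.0501293 ] [0.40703422 0.04105181 0.08848968]
```

```bash
python3 -m creep '{"translation":[[0,0,0],[0,0,0],[-0.5,-0.5,0],[-0.5,-0.5,0],[-0.5,-0.5,0]],"turn":[[0,0,-0.0368],[0,0,-0.0368],[0,0,0],[0,0,0],[0,0,0]],"grip":[0,0,0,0,0]}' 20
cat > where.py <<'E'
from cell import env
import numpy as np
def rel(p):
    d=np.array(p[:2])-[.6124,.2352];return d@[.9747,-.2237],d@[.2237,.9747]
if __name__=="__main__":
    o=env.get_obs();p=o['tool_pos'];c=rel(p)
    print("t",o['time_s'],"clamp xy mm",np.round(np.multiply(c,1000),1),"z",round(p[2],4),"rot",np.round(o['tool_rot'],1),"F",np.round(o['force'],1),"w",o['grip_width'])
    print("units to start: x %.3f y %.3f"%(-(-.064-c[0])/.08,(-.068-c[1])/.08))
E
python3 where.py
```

```text
time_s: 0.72
tool_pos: [0.3775, 0.4378, 0.222]
tool_rot: [-180.0, -0.0, 167.1]
force: [0.7, 0.9, 0.5]
grip_width: 0.045
grasp_force: 0.0
t 0.725 clamp xy mm [-274.3  144.9] z 0.222 rot [-180.    -0.   167.1] F [0.7 0.9 0.5] w 0.04495247952168586
units to start: x -2.628 y -2.661
```

```bash
python3 -m creep '{"translation":[[-0.52,-0.53,0],[-0.52,-0.53,0],[-0.52,-0.53,0],[-0.52,-0.53,0],[-0.52,-0.53,0]],"turn":[[0,0,0],[0,0,0],[0,0,0],[0,0,0],[0,0,0]],"grip":[0,0,0,0,0]}' 
python3 -m creep '{"translation":[[0,0,0]],"turn":[[0,0,0]],"grip":[0]}';python3 where.py
python3 - <<'E'
from cell import env
import cv2,numpy as np
for n in("top","wrist"):
    c=env.read_camera(n);cv2.imwrite(f"pics/{n}1.png",c["frame"][:,:,::-1]);np.savez(f"{n}1.npz",**c)
E
```

```text
time_s: 1.35
tool_pos: [0.5327, 0.1847, 0.2223]
tool_rot: [180.0, -0.0, 167.1]
force: [0.9, 1.3, -0.9]
grip_width: 0.0016
grasp_force: 0.0
time_s: 1.48
tool_pos: [0.5346, 0.1797, 0.2223]
tool_rot: [-179.9, 0.1, 166.5]
force: [-0.1, 1.3, -0.4]
grip_width: 0.0004
grasp_force: 0.0
t 1.475 clamp xy mm [-63.4 -71.5] z 0.2223 rot [-1.799e+02  1.000e-01  1.665e+02] F [-0.1  1.3 -0.4] w 0.0003891704083111056
units to start: x 0.008 y 0.043
```

View pics/wrist1.png

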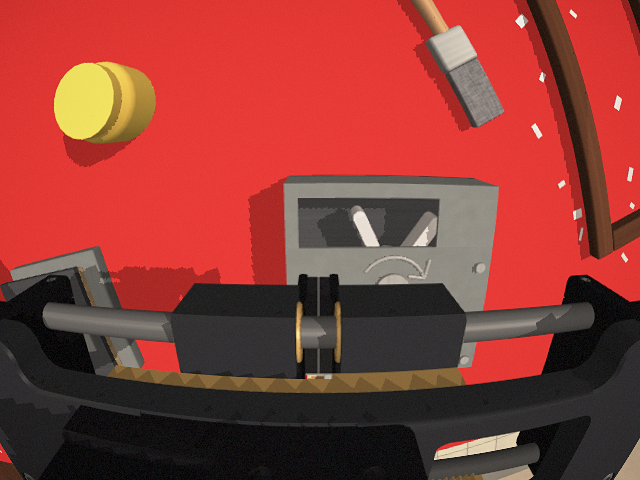

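The wrist view shows the slot from (298,198) to (439,247). The first tooth runs from its tip at (356,210) to (372,245), and the next tooth is at (430,215). I'll cross-check the slot corners and tooth angle from this second view.

```bash
python3 - <<'E'
from h import *
from where import rel
c=dict(np.load("wrist1.npz"))
def f(uv,h):
    q=cv2.fisheye.undistortPoints(np.array(uv,float)[:,None],c["K"],np.zeros(4))[:,0]
    R=cv2.Rodrigues(c["rvec"])[0];d=np.c_[q,np.ones(len(q))]@R;C=-R.T@c["tvec"].ravel()
    return C+d*((h-C[2])/d[:,2])[:,None]
for n,uv,h in(("slot",[(298,198),(439,199),(438,247),(299,247)],.0632),("tooth L/R edges tip, base",[(351,211),(361,206),(363,245),(380,245)],.0535)):
    print(n,[np.round(np.multiply(rel(p),1000),1).tolist() for p in f(uv,h)])
g=cv2.cvtColor(c["frame"],cv2.COLOR_RGB2HSV);m=np.zeros((480,640),np.uint8);m[203:245,340:385]=((g[203:245,340:385,2]>185)&(g[203:245,340:385,1]<50))
v,u=np.nonzero(m);P=np.array([rel(p) for p in f(np.c_[u,v],.0535)])
l=cv2.fitLine(P.astype(np.float32),cv2.DIST_HUBER,0,.01,.01).ravel();print(len(u),l,"line angle",np.degrees(np.arctan2(l[1],l[0])),"centroid ang",np.degrees(np.arctan2(P[:,1].mean(),-P[:,0].mean())))
E
```

```text
slot [[-83.7, -85.9], [-83.3, 40.9], [-37.8, 43.5], [-38.9, -85.8]]
tooth L/R edges tip, base [[-69.8, -38.5], [-74.4, -29.5], [-37.4, -26.7], [-37.3, -10.6]]
449 [ 0.889413    0.4571045  -0.05333067 -0.02554565] line angle 27.200424 centroid ang -25.594645961644034
```

```bash
python3 -m creep '{"translation":[[0,0.02,0.6],[0,0,0.6],[0,0,0.3],[0,0,0],[0,0,0]],"turn":[[0,0,0],[0,0,0],[0,0,0],[0,0,0],[0,0,0]],"grip":[0,0,0,0,0]}';python3 where.py
```

```text
time_s: 2.2
tool_pos: [0.5329, 0.1894, 0.1038]
tool_rot: [179.9, 0.1, 167.2]
force: [0.5, 0.7, 0.6]
grip_width: 0.0008
grasp_force: 0.0
t 2.2 clamp xy mm [-67.2 -62.4] z 0.1038 rot [1.799e+02 1.000e-01 1.672e+02] F [0.5 0.7 0.6] w 0.0008142755554459265
units to start: x -0.040 y -0.070
```

```bash
python3 -m creep '{"translation":[[-0.05,-0.08,0],[0,0,0],[0,0,0]],"turn":[[0,0,0],[0,0,0],[0,0,0]],"grip":[0,0,0]}';python3 where.py
python3 - <<'E'
from cell import env
import cv2,numpy as np
c=env.read_camera("top");cv2.imwrite("pics/top2.png",cv2.resize(c["frame"][120:310,30:250,::-1],None,fx=3,fy=3,interpolation=cv2.INTER_CUBIC))
E
python3 where.py
```

```text
time_s: 2.58
tool_pos: [0.5354, 0.1808, 0.1032]
tool_rot: [180.0, 0.0, 167.0]
force: [-1.5, -0.1, 1.0]
grip_width: 0.0002
grasp_force: 0.0
t 2.575 clamp xy mm [-62.9 -70.3] z 0.1032 rot [180.   0. 167.] F [-1.5 -0.1  1. ] w 0.00015865646382472902
units to start: x 0.014 y 0.029
t 2.625 clamp xy mm [-63.1 -70.2] z 0.103 rot [180.    0.  167.1] F [0.4 1.2 0.1] w 0.0004929653450690618
units to start: x 0.011 y 0.027
```

View pics/top2.png

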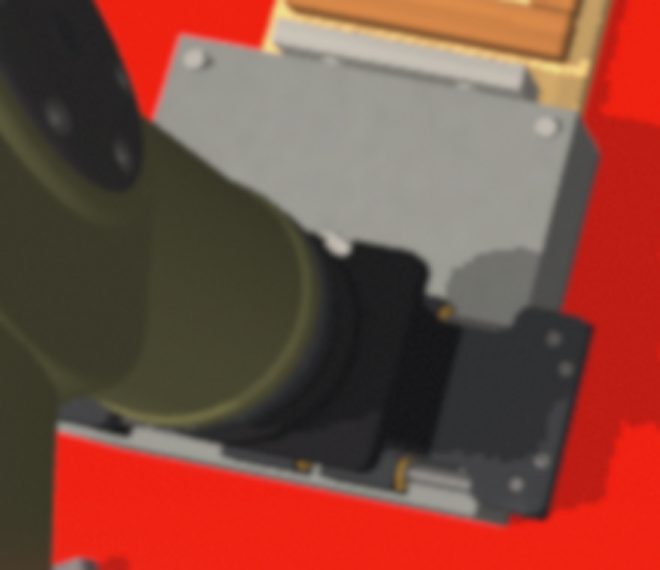

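The arm hides the slot in this crop, with only the cover and housing edges showing, so I'll rely on the measurements. I'll descend in small steps and watch the force.

```bash
python3 -m creep '{"translation":[[0,0.03,0.2],[0,0,0.2],[0,0,0.2],[0,0,0]],"turn":[[0,0,0],[0,0,0],[0,0,0],[0,0,0]],"grip":[0,0,0,0]}';python3 where.py
```

```text
time_s: 3.12
tool_pos: [0.5339, 0.1826, 0.0522]
tool_rot: [-179.9, -0.2, 167.1]
force: [0.9, -0.4, 0.6]
grip_width: 0.0006
grasp_force: 0.0
t 3.125 clamp xy mm [-64.7 -68.9] z 0.0522 rot [-179.9   -0.2  167.1] F [ 0.9 -0.4  0.6] w 0.0006188829076937511
units to start: x -0.009 y 0.011
```

```bash
python3 -m creep '{"translation":[[0,0,0.12],[0,0,0.12],[0,0.12,0],[0,0.12,0],[0,0.12,0]],"turn":[[0,0,0],[0,0,0],[0,0,0],[0,0,0],[0,0,0]],"grip":[0,0,0,0,0]}';python3 where.py
python3 -m creep '{"translation":[[0,0.12,0],[0,0.12,0],[0,0.12,0],[0,0.1,0],[0,0,0]],"turn":[[0,0,0],[0,0,0],[0,0,0],[0,0,0],[0,0,0]],"grip":[0,0,0,0,0]}';python3 where.py
```

```text
time_s: 3.75
tool_pos: [0.5407, 0.2108, 0.0352]
tool_rot: [-179.8, -0.2, 167.1]
force: [-4.4, -4.5, 2.2]
grip_width: 0.0006
grasp_force: 2.7
t 3.75 clamp xy mm [-64.4 -39.9] z 0.0352 rot [-179.8   -0.2  167.1] F [-4.4 -4.5  2.2] w 0.0005513320137784987
units to start: x -0.005 y -0.352
time_s: 4.38
tool_pos: [0.5496, 0.2479, 0.0349]
tool_rot: [-180.0, -0.1, 167.1]
force: [-1.9, -1.5, -0.3]
grip_width: 0.0001
grasp_force: 1.0
t 4.375 clamp xy mm [-64.1  -1.6] z 0.0349 rot [-1.800e+02 -1.000e-01  1.671e+02] F [-1.9 -1.5 -0.3] w 7.734385572378714e-05
units to start: x -0.001 y -0.829
```

```bash
python3 -m creep '{"translation":[[0,0.1,0],[0,0.08,0],[0,0.06,0],[0,0,0],[0,0,0]],"turn":[[0,0,0],[0,0,0],[0,0,0],[0,0,0],[0,0,0]],"grip":[0,0,0,0,0]}';python3 where.py
python3 - <<'E'
from cell import env
import cv2,numpy as np
c=env.read_camera("wrist");cv2.imwrite("pics/wrist3.png",c["frame"][:,:,::-1]);np.savez("wrist3.npz",**c)
E
```

```text
time_s: 5.0
tool_pos: [0.5548, 0.2667, 0.0358]
tool_rot: [179.9, 0.0, 167.1]
force: [0.4, -0.4, 0.4]
grip_width: 0.0005
grasp_force: 0.8
t 5.0 clamp xy mm [-63.2  17.8] z 0.0358 rot [179.9   0.  167.1] F [ 0.4 -0.4  0.4] w 0.0004721859971059122
units to start: x 0.011 y -1.073
```

View pics/wrist3.png

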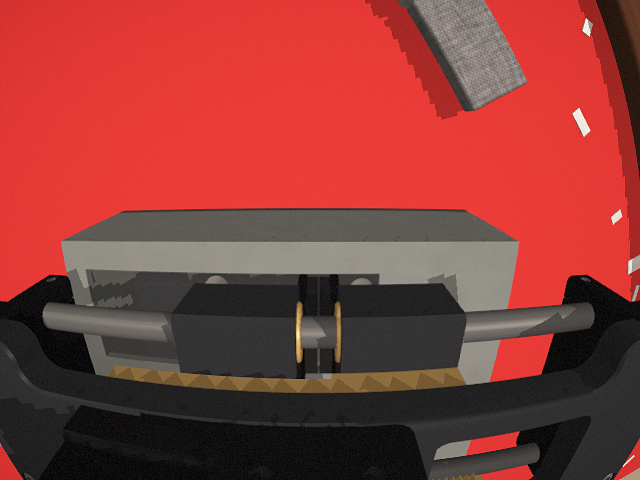

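The fingers (x 299–339) are in the slot, with a gap to its right end at x≈378. The pushed tooth's tip is at (361,283), and the next tooth has come to (217,281). I'll lift and measure.

```bash
python3 -m creep '{"translation":[[0,-0.04,0],[0,0,-0.4],[0,0,-0.5],[0,-0.4,-0.5],[0,-0.4,-0.5]],"turn":[[0,0,0],[0,0,0],[0,0,0],[0,0,0],[0,0,0]],"grip":[0,0,0,0,0]}'
python3 -m creep '{"translation":[[0,-0.3,0],[0,0,0],[0,0,0]],"turn":[[0,0,0],[0,0,0],[0,0,0]],"grip":[0,0,0]}';python3 where.py
python3 - <<'E'
from cell import env
import cv2,numpy as np
c=env.read_camera("wrist");cv2.imwrite("pics/wrist4.png",c["frame"][150:300,240:490,::-1].repeat(3,0).repeat(3,1));np.savez("wrist4.npz",**c)
E
```

```text
time_s: 5.68
tool_pos: [0.5394, 0.2009, 0.1892]
tool_rot: [179.9, 0.1, 167.2]
force: [1.1, -0.4, -0.3]
grip_width: 0.0005
grasp_force: 0.0
time_s: 6.05
tool_pos: [0.5333, 0.1784, 0.1862]
tool_rot: [180.0, -0.1, 167.2]
force: [0.1, 0.7, 0.5]
grip_width: 0.0006
grasp_force: 0.0
t 6.05 clamp xy mm [-64.4 -73.1] z 0.1862 rot [ 1.800e+02 -1.000e-01  1.672e+02] F [0.1 0.7 0.5] w 0.0006059327229066348
units to start: x -0.005 y 0.063
```

View pics/wrist4.png

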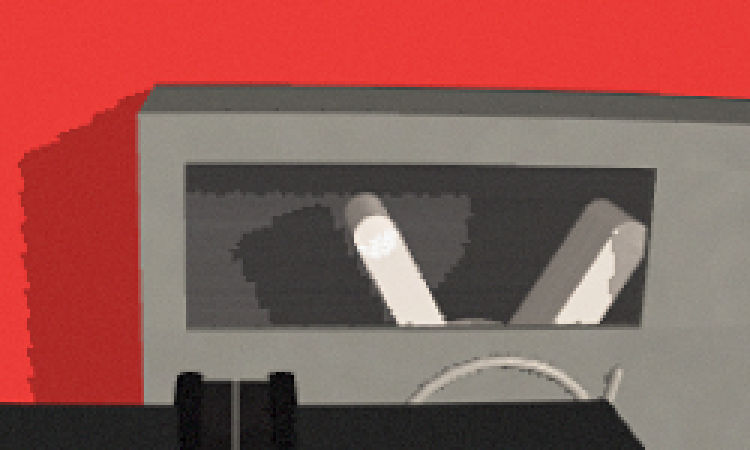

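The slot spans crop (186,163) to (655,328). The following tooth now stands at (365,205)–(420,320), and the pushed tooth is at (600,215)–(560,320). Next I'll measure the new angle.

```bash
python3 - <<'E'
from h import *
from where import rel
c=dict(np.load("wrist4.npz"))
def f(uv,h):
    q=cv2.fisheye.undistortPoints(np.array(uv,float)[:,None],c["K"],np.zeros(4))[:,0]
    R=cv2.Rodrigues(c["rvec"])[0];d=np.c_[q,np.ones(len(q))]@R;C=-R.T@c["tvec"].ravel()
    return C+d*((h-C[2])/d[:,2])[:,None]
g=lambda L:[(240+a/3,150+b/3) for a,b in L]
print("slot",[np.round(np.multiply(rel(p),1000),1).tolist() for p in f(g([(186,163),(655,169),(640,326),(186,328)]),.0632)])
P=np.array([rel(p) for p in f(g([(357,235),(397,235),(397,322),(443,322)]),.0535)])*1000;print(P.round(1))
for m in(P[:2].mean(0),P[2:].mean(0)):print(np.degrees(np.arctan2(m[1],-m[0])))
E
```

```text
slot [[-83.7, -85.7], [-83.5, 41.2], [-38.3, 41.4], [-38.4, -86.2]]
[[-61.9 -39.6]
 [-62.  -28.6]
 [-36.8 -27.5]
 [-36.7 -14.3]]
-28.84193379573488
-29.651919217583483
```

The wheel moved from about -6° to about 51° (0.89 rad), so tooth one is in the window. The finger tips are slimmer than I assumed, so the second push will go about 6 mm further.

```bash
python3 -m creep '{"translation":[[0,0.04,0.5],[0,0,0.4],[0,0,0.2],[0,0,0],[0,0,0]],"turn":[[0,0,0],[0,0,0],[0,0,0],[0,0,0],[0,0,0]],"grip":[0,0,0,0,0]}';python3 where.py
```

```text
time_s: 6.72
tool_pos: [0.5357, 0.1806, 0.1005]
tool_rot: [179.9, 0.1, 167.1]
force: [0.5, -0.2, 0.3]
grip_width: 0.0005
grasp_force: 0.0
t 6.725 clamp xy mm [-62.5 -70.3] z 0.1005 rot [1.799e+02 1.000e-01 1.671e+02] F [ 0.5 -0.2  0.3] w 0.0004945404495499341
units to start: x 0.018 y 0.029
```

```bash
python3 -m creep '{"translation":[[0.01,0,0.2],[0,0,0.2],[0,0,0.2],[0,0,0.2],[0,0,0]],"turn":[[0,0,0],[0,0,0],[0,0,0],[0,0,0],[0,0,0]],"grip":[0,0,0,0,0]}';python3 where.py
python3 -m creep '{"translation":[[0,0.12,0],[0,0.12,0],[0,0.12,0],[0,0.12,0],[0,0.12,0]],"turn":[[0,0,0],[0,0,0],[0,0,0],[0,0,0],[0,0,0]],"grip":[0,0,0,0,0]}';python3 where.py
```

```text
time_s: 7.35
tool_pos: [0.5327, 0.1797, 0.0334]
tool_rot: [-179.9, -0.2, 167.1]
force: [0.2, 0.1, 0.0]
grip_width: 0.0004
grasp_force: 0.0
t 7.35 clamp xy mm [-65.3 -71.9] z 0.0334 rot [-179.9   -0.2  167.1] F [0.2 0.1 0. ] w 0.0003848674418063522
units to start: x -0.016 y 0.049
time_s: 7.98
tool_pos: [0.5428, 0.2262, 0.0346]
tool_rot: [-179.8, -0.2, 167.1]
force: [-3.5, -3.2, 0.2]
grip_width: 0.0003
grasp_force: 2.1
t 7.975 clamp xy mm [-65.9 -24.4] z 0.0346 rot [-179.8   -0.2  167.1] F [-3.5 -3.2  0.2] w 0.000331630276210811
units to start: x -0.023 y -0.545
```

```bash
python3 -m creep '{"translation":[[0,0.12,0],[0,0.12,0],[0,0.12,0],[0,0.1,0],[0,0,0]],"turn":[[0,0,0],[0,0,0],[0,0,0],[0,0,0],[0,0,0]],"grip":[0,0,0,0,0]}';python3 where.py
```

```text
time_s: 8.6
tool_pos: [0.5535, 0.2639, 0.0355]
tool_rot: [179.9, 0.0, 167.1]
force: [-0.5, -1.3, -0.7]
grip_width: 0.0004
grasp_force: 0.8
t 8.6 clamp xy mm [-63.8  14.8] z 0.0355 rot [179.9   0.  167.1] F [-0.5 -1.3 -0.7] w 0.00041014754415042115
units to start: x 0.002 y -1.035
```

```bash
python3 -m creep '{"translation":[[0,0.06,0],[0,0.04,0],[0,0,0],[0,0,0]],"turn":[[0,0,0],[0,0,0],[0,0,0],[0,0,0]],"grip":[0,0,0,0]}';python3 where.py
python3 -m creep '{"translation":[[0,-0.04,0],[0,0,-0.4],[0,0,-0.5],[0,-0.4,-0.5],[0,-0.4,-0.5]],"turn":[[0,0,0],[0,0,0],[0,0,0],[0,0,0],[0,0,0]],"grip":[0,0,0,0,0]}'
python3 -m creep '{"translation":[[0,-0.4,0],[0,0,0],[0,0,0]],"turn":[[0,0,0],[0,0,0],[0,0,0]],"grip":[0,0,0]}';python3 where.py
python3 - <<'E'
from cell import env
import cv2,numpy as np
c=env.read_camera("wrist");cv2.imwrite("pics/wrist5.png",c["frame"][150:300,240:490,::-1].repeat(3,0).repeat(3,1));np.savez("wrist5.npz",**c)
E
```

```text
time_s: 9.1
tool_pos: [0.555, 0.2712, 0.0356]
tool_rot: [179.9, 0.0, 167.1]
force: [-1.4, -2.4, -0.7]
grip_width: 0.0007
grasp_force: 1.0
t 9.1 clamp xy mm [-64.   22.3] z 0.0356 rot [179.9   0.  167.1] F [-1.4 -2.4 -0.7] w 0.0007041468879153898
units to start: x -0.001 y -1.129
time_s: 9.72
tool_pos: [0.5397, 0.2061, 0.1892]
tool_rot: [179.9, 0.1, 167.2]
force: [-0.1, 0.1, 0.1]
grip_width: 0.0003
grasp_force: 0.0
time_s: 10.1
tool_pos: [0.5325, 0.1755, 0.1876]
tool_rot: [179.9, 0.0, 167.1]
force: [0.0, 0.5, 0.1]
grip_width: 0.0001
grasp_force: 0.0
t 10.1 clamp xy mm [-64.5 -76. ] z 0.1876 rot [179.9   0.  167.1] F [0.  0.5 0.1] w 5.188988710291495e-05
units to start: x -0.006 y 0.101
```

View pics/wrist5.png

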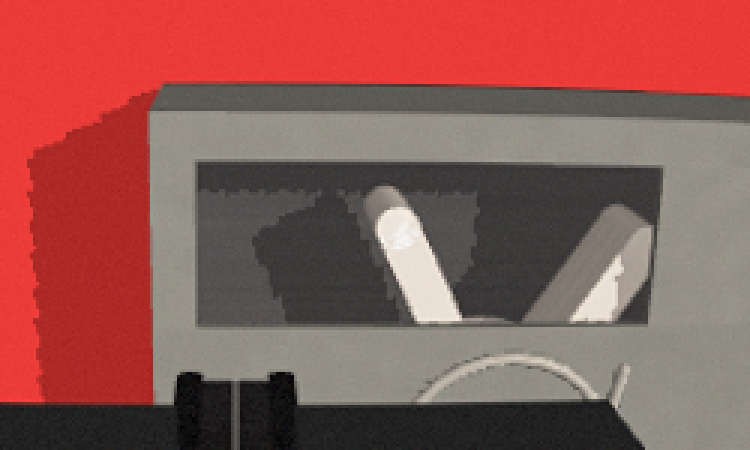

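The slot now spans (196,162) to (662,325) in the crop. The next tooth stands at (385,190)–(437,320), slightly further along than after the first push. That puts the wheel at about 114° (2.0 rad), inside the window, and the arm is clear of everything.

```bash
python3 -c "
from cell import env
print(env.sign_off())"
```

```text
the job is handed in; nothing more can be done
None
```

I pushed the star wheel on two teeth, to about 2.0 rad estimated from the wrist camera (allowed 1.77 to 2.42). The arm stayed away from the press, and I handed the job in at about 10 s; no verdict was returned.

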